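# Fix the microphone bracket to its test rail

## Robot

A 6-joint arm with a two-finger parallel gripper is mounted at the origin on the work surface. World frame = base frame: x ahead of the robot, y to its left, z up, the work surface at z = 0. Lengths are in m, angles in rad, forces in N, time in s.
With the tool pointing down it reaches from about 0.35 to 0.975 m from the base axis. Payload 4.9 kg.
Tool frame: the origin (TCP) lies on the centre line of the jaws, within the pads' length; the fingertips stand ctrl.tcp_to_tips ahead of it and the grasp point (between the pads) lies 3 mm ahead of it (ctrl.tcp_to_tips is the distance from the TCP to the fingertips, in m); z points along the fingers, y is the direction in which the jaws open and shut (so a half turn about z gives the same grasp; the last joint's range is limited). The gripper opens to 85 mm and grips with 20 to 120 N. Pads are 22 mm wide; open, the fingers measure 114 mm over their backs; the gripper's body (76 mm by 85 mm) begins 54 mm behind the grasp point. The pads swing forward as they close: fully open they stand 13 mm farther back than shut.
Start: joints at [1.191, 0.053, 1.613, -0, 1.476, -0.119], TCP at [0.161, 0.604, 0.253] pointing down, gripper open.
Joint ranges: [-3.01, 3.01], [-1.01, 2.22], [0.06, 2.58], [-1.02, 4.17], [0.09, 2.62], [-3.14, 3.14]. Speed limits (rad/s): [2.57, 2.57, 3.14, 3.14, 3.14, 3.14].

## Interface

Orientations are given as a rotation vector (axis times angle).
In Python, from station import ctrl, vision gives the robot as it stands.
- The arm moves only by the tool jog_arm, never from a script. Its argument "deltas" is a list of rows, each a list of 7 numbers: the turn, a rotation vector about the tool's x, y, z in rad, then the shift along the tool's x, y, z in cm, then the opening, from 0 (shut) to 1 (fully open). A call has 1 to 12 rows; each row shifts and turns the commanded pose from where the row before left it, along the tool's axes as they then stand; what a row does not reach is not made up. A row lasts 1/12 s, in which the tool goes at most 41.7 mm and 7.16 degrees, less where a joint would pass 70% of its speed; a pose out of reach is approached as far as the arm can. A call with a gripper value outside its range is refused whole. The fingers move at their own pace and stop on an object; "grip_force" is the grip in N (left out, the last holds). Time passes only in rows, so rows that do not move let the fingers close. It gives the time, the measured TCP pose, the force and the opening at its end, in the units of the state.
- ctrl.get_obs(): the state, without advancing time (a new reading comes with each control period).
- vision.get_image(name): name is "side" or "top"; returns (picture, depth): 420x560x3 uint8, red, green, blue; 420x560 float32, m along the optical axis (not along the pixel's ray), 0 where there is no reading.
- vision.calibration(name): a dict with "fx", "fy", "cx", "cy" (pixels), "dist" ([k1, k2, p1, p2, k3] as OpenCV has them; the pictures are not rectified), "rvec" (rotation vector, rad) and "tvec" (3), from world to camera coordinates, as OpenCV has them. Camera axes: x right, y down, z forward; pixel columns grow to the right and rows downward; lengths in m; the calibration is good to about 2 mm. A picture is of the moment at which its call begins. calibration takes no time and is no camera call.
- ctrl.finish_job(): hands the job in, once; it reports no verdict.
The state is a dict: "t": time; "q": joint angles; "dq": joint speeds; "effort": joint torques, N m; "tool_pos": TCP position; "tool_rot": TCP orientation; "contact_force": force on the tool from outside, world axes, zero at the start; "wrist_torque": the same for the moment, N m; "opening": finger opening in m.
Only numpy, scipy, OpenCV 4.12 (cv2) and the standard library are available. Lean on these libraries where they do the work, as an engineer would, in place of code of your own. Each camera call takes 0.05 s, during which the arm holds its last target. There are 200 camera calls.

## Task

Take the wing-headed thumbscrew from the wooden rack and put it down through the hole in the microphone bracket, sliding the bracket along its rail until its hole lines up with the square socket hidden in the rail beneath and the screw drops fully home, its collar flat on the bracket. Then give it about a quarter turn clockwise (seen from above) so that it locks, and let go. Feel for the socket with light pressure and never force it; leave the other screws in the rack and the other things on the bench alone.

Things in the scene. Friction and masses are not known exactly. Their poses are not given: they have to be found in the camera images.
- rail: fixed aluminium test rail, 60 mm wide (x), 300 mm long (y), 28 mm tall; origin at the centre of its underside on the bench; y runs along the rail, the way the bracket slides. A groove in its top holds a flat steel nut bar, level with the rail's top (28 mm above the bench), wedged fast
- groove_mid (a point): middle of the nut bar's top face at the rail's middle, axes as the rail's. The bar has one square socket, 10 x 10 mm, 12 mm deep, sides parallel to the rail, on the rail's centre line but anywhere from y = -16 to +16 mm of this point. The bracket's foot hides it and its place is not measured: find it by feel
- bracket (a joint): slide of the microphone bracket along the rail's +y, in m; 0 puts its hole over the rail's middle, range -0.044 to 0.022. It starts at -0.042 to -0.028. Stiff: it takes about 2 N to slide and stays where left; anything in its hole drags it along
- bracket_hole (a point): centre of the top rim of the round hole, 15 mm across, straight down through the bracket's grey flat foot; axes as the rail's. The foot is 60 mm wide, 14 mm thick, its top 42.5 mm above the bench, and reaches 65 mm from the hole along -y. A microphone 46 mm thick lies across the bracket 110 mm from the hole on the +y side, its top 97 mm above the bench
- thumbscrew_grip (a point): centre of the flat wing of the steel thumbscrew (about 60 g), which stands upright in one of the three holes of the rack. The wing is 26 mm wide (its x), 9 mm thick (its y: grip it across this) and 30 mm tall (z up). The collar's underside is 23 mm below this point
- thumbscrew_seat (a point): centre of the underside of the thumbscrew's round collar (26 mm across, 3 mm thick); z is the screw's axis. Below it: a 12 mm round shank 14.5 mm long, then the square tip. When the tip rests on the nut bar, beside the socket, the collar stands 9 mm above the bracket; with the tip in the socket it comes flat onto it
- thumbscrew_tip (a point): lower end of the thumbscrew, 23.5 mm below the collar's underside: a square tip, 8.5 x 8.5 mm and 5 mm long, sides parallel to the wing's, ending in a blunt square taper 4 mm long, 5 mm wide at its end. It enters the socket in any of the four quarter-turn positions, within about 10 degrees
- thumbscrew: the thumbscrew as a whole; origin at the centre of its collar's underside, axes as its wing's
- lock (a joint): angle of the rotary lock (the square socket itself), rad: 0 at the start, grows as the thumbscrew in it is turned clockwise seen from above, up to 1.75; stays where left, takes about 0.06 N m. The tip has up to 0.2 rad of play either way in the socket. Locked beyond 0.9
- rack: fixed wooden screw rack, 200 (x) x 50 x 26 mm, origin at the centre of its underside; three holes 15 mm across and 26 mm deep on its centre line at x = -65, 0 and 65 mm, one screw in each, resting on its collar
- knobscrew: round-knob screw of the rack: 26 mm round head, no wing
- capscrew: short-headed screw of the rack: 18 mm round head, no wing
- spool: solder spool, 60 mm across, 42 mm tall, standing
- glue: small bottle, 36 mm across, 100 mm tall
- driver: screwdriver lying on the bench
- grille: open metal cup (a microphone grille), 52 mm across, 50 mm tall
- meter: yellow multimeter lying flat, 85 x 170 x 40 mm
- tray: grey parts tray, 100 x 140 x 25 mm
Things that resemble listed ones, but are neither listed nor needed, are in the scene too. What is shaped like the thumbscrew but yellow is not meant.

How it is judged:
By the outcome, as a careful person would: the job done as asked, in the order asked, and still so for the second after the job is handed in, with the robot touching nothing.
It also fails if it takes over 72 s, if anything falls off the work surface, if the arm or the gripper's body presses on something with over 40 N, if the wrist force passes 120 N, or if a joint passes its speed limit or range.

## Working session

There is one attempt and no reset: what is moved stays moved. The work goes in short steps, Python scripts to look and compute and a tool call to move; the robot and the scene stay as the last step left them, time stands still between calls to the robot, and variables do not carry over. Pictures are saved under pics/ and viewed, about 8 in all and at most 12, crops included, and the job is handed in when it is done.

Besides the shell and the picture viewer there is one more tool, called after ">>>" as name(argument=value, ...), one argument or row to a line, values as JSON. jog_arm: Moves the arm, as the interface text tells. Its arguments: {"type":"object","properties":{"deltas":{"type":"array"},"grip_force":{"type":"number"}},"required":["deltas"]}

```bash
ls; mkdir -p pics; cat > h.py <<'E'
import numpy as np, cv2
from station import ctrl, vision
def cal(n):
    c=vision.calibration(n); K=np.array([[c['fx'],0,c['cx']],[0,c['fy'],c['cy']],[0,0,1.]])
    R=cv2.Rodrigues(np.array(c['rvec'],float))[0]; return K,np.array(c['dist'],float),R,np.array(c['tvec'],float).ravel()
def ray(n,uv):
    K,d,R,t=cal(n); p=cv2.undistortPoints(np.array(uv,float).reshape(-1,1,2),K,d).reshape(-1,2)
    D=np.c_[p,np.ones(len(p))]@R; return -R.T@t,D
def onz(n,uv,z):
    o,D=ray(n,uv); return o+D*((z-o[2])/D[:,2])[:,None]
def proj(n,P):
    K,d,R,t=cal(n); return cv2.projectPoints(np.array(P,float).reshape(-1,1,3),cv2.Rodrigues(R)[0],t,K,d)[0].reshape(-1,2)
def cloud(n,depth):
    h,w=depth.shape; uv=np.stack(np.meshgrid(np.arange(w),np.arange(h)),-1).reshape(-1,2)
    K,d,R,t=cal(n); o,D=ray(n,uv); P=o+D*depth.reshape(-1,1)
    P[depth.ravel()==0]=np.nan
    return P.reshape(h,w,3)
E
python3 - <<'E'
from h import *
for n in('top','side'):
    im,d=vision.get_image(n); np.savez(f'{n}0.npz',im=im,d=d); cv2.imwrite(f'pics/{n}0.png',im[:,:,::-1])
    K,_,R,t=cal(n); print(n,-R.T@t,R[2],K[0,0])
o=ctrl.get_obs();print(o,ctrl.tcp_to_tips)
E
```

```text
pics
top [0.51840309 0.03317541 1.34363095] [ 0.0710187  -0.0161849  -0.99734367] 449.72498310332014
side [0.47360677 0.71195483 0.87872621] [ 0.13825686 -0.63546824 -0.75964805] 492.2746667935613
{'t': 0.1, 'q': array([ 1.19100730e+00,  5.32967084e-02,  1.61415745e+00, -9.94204011e-06,
        1.47598442e+00, -1.18973556e-01]), 'dq': array([-0.00103261, -0.00239265, -0.00332798, -0.0006417 ,  0.00361958,
       -0.00077946]), 'effort': array([ 2.27516462e-04, -3.94902313e+01, -3.71364641e+01, -1.72027403e-04,
        3.87589331e-03,  1.07532568e-05]), 'tool_pos': array([0.16096   , 0.60338036, 0.25218182]), 'tool_rot': array([-4.08468124e-01, -3.11447399e+00,  2.81331259e-03]), 'contact_force': array([ 0.29686532,  0.42771727, -0.14303172]), 'wrist_torque': array([-4.52847990e-02, -2.19889912e-05, -2.27699543e-02]), 'opening': 0.08562532024121425} 0.022
```

View pics/top0.png

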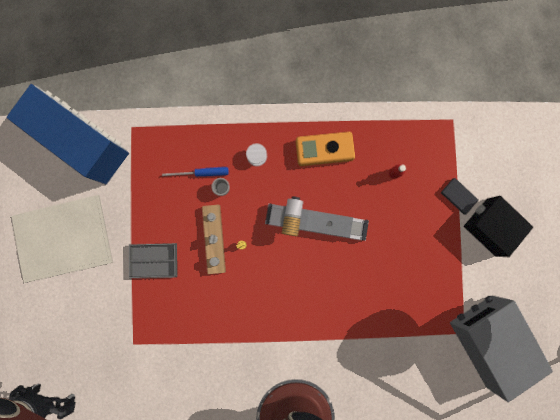

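View pics/side0.png

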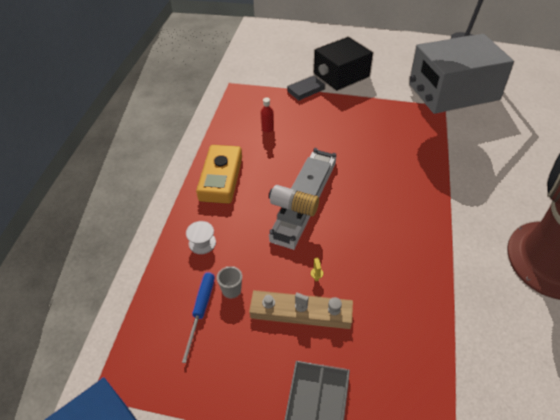

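Top view: the rack is at (212,240) with heads at about (209,217), (211,240) and (214,262). The yellow look-alike is at (241,245). The bracket hole is near (331,224) in the top view and (310,177) in the side view. In the side view the rack heads are at (268,301), (301,300) and (335,305), and the yellow one is at (317,269).
Candidates for the thumbscrew: side (268,301), (301,300), (335,305) and yellow (317,269). The middle one looks winged, so I'll check it in a crop.

```bash
python3 - <<'E'
from h import *
S=np.load('side0.npz');T=np.load('top0.npz')
f=lambda im,x,y,w,h,s:cv2.resize(im[y:y+h,x:x+w,::-1],None,fx=s,fy=s,interpolation=cv2.INTER_CUBIC)
a=f(S['im'],245,280,115,50,6.9); b=f(T['im'],190,195,60,90,3.3); c=f(T['im'],290,195,90,54,5.5)
M=np.zeros((345+300,800,3),np.uint8); M[:a.shape[0],:a.shape[1]]=a[:345,:800]; 
M[347:347+b.shape[0],:b.shape[1]]=b; M[347:347+c.shape[0],220:220+c.shape[1]]=c
cv2.imwrite('pics/c1.png',cv2.resize(M,(744,600)))
# rack top surface from wood mask
for n,I in(('top',T),('side',S)):
    hsv=cv2.cvtColor(I['im'],cv2.COLOR_RGB2HSV)
    m=cv2.inRange(hsv,(10,50,90),(25,170,255)); P=cloud(n,I['d'])
    sel=(m>0)&(P[...,2]>.02)&(P[...,2]<.032)
    k,l,st,_=cv2.connectedComponentsWithStats(sel.astype(np.uint8)); i=1+st[1:,4].argmax(); q=P[l==i]
    r=cv2.minAreaRect(q[:,:2].astype(np.float32)); print(n,st[i],r,np.median(q[:,2]))
    # grey blobs above the bench
    for nm,lo,hi in(('heads',.04,.1),):
        s2=(P[...,2]>lo)&(P[...,2]<hi)
        k,l,st,cc=cv2.connectedComponentsWithStats(s2.astype(np.uint8))
        for j in range(1,k):
            if 8<st[j,4]<9000: 
                q=P[l==j]; print(n,nm,cc[j].round(1),st[j,4],q.mean(0).round(4),np.ptp(q,axis=0).round(3),q[:,2].max().round(4))
E
```

```text
top [203 205  22  69 913] ((0.5389114618301392, 0.22350868582725525), (0.19946525990962982, 0.05135958641767502), 3.485137939453125) 0.025661049440084183
top heads [56.8 98.5] 25 [0.9655 0.6822 0.0749] [0.032 0.034 0.027] 0.0927
top heads [ 74.6 111.5] 22 [0.9232 0.6258 0.0727] [0.028 0.037 0.049] 0.097
top heads [ 92.7 124.6] 23 [0.8806 0.5688 0.0729] [0.035 0.048 0.055] 0.0968
top heads [323.9 147.7] 774 [ 0.7967 -0.1085  0.043 ] [0.087 0.167 0.013] 0.0533
top heads [109.5 162.2] 377 [0.767  0.5168 0.0709] [0.132 0.073 0.06 ] 0.0999
top heads [255.7 152.7] 226 [0.7867 0.0925 0.0429] [0.058 0.056 0.009] 0.0489
top heads [397.1 170.9] 116 [ 0.7186 -0.3158  0.0697] [0.033 0.034 0.06 ] 0.0999
top heads [219.8 185.5] 84 [0.6922 0.1985 0.0485] [0.048 0.047 0.013] 0.0542
top heads [311.2 219.8] 1495 [ 0.5842 -0.0633  0.0619] [0.121 0.21  0.06 ] 0.1
top heads [500.  225.9] 2302 [ 0.5498 -0.6104  0.0851] [0.18  0.179 0.059] 0.0994
top heads [210.6 216.2] 23 [0.6039 0.2276 0.0433] [0.015 0.015 0.007] 0.0475
top heads [212.  238.6] 39 [0.5386 0.2222 0.0603] [0.026 0.012 0.029] 0.0697
top head
[... 1198 characters left out ...]
side heads [544.  249.5] 898 [0.053  0.0317 0.0682] [0.059 0.11  0.06 ] 0.1
side heads [199.4 231.9] 353 [0.786  0.0948 0.0419] [0.058 0.06  0.007] 0.0468
side heads [317. 266.] 87 [0.5203 0.1466 0.0557] [0.016 0.029 0.023] 0.063
side heads [228.9 277.3] 219 [0.6909 0.1999 0.0469] [0.051 0.051 0.013] 0.0533
side heads [301.2 299.2] 124 [0.5388 0.229  0.0567] [0.026 0.014 0.026] 0.0669
side heads [267.8 298.9] 57 [0.6042 0.2319 0.0423] [0.017 0.019 0.006] 0.0458
side heads [334.7 303.9] 157 [0.4743 0.2242 0.0508] [0.026 0.026 0.015] 0.0557
side heads [124.5 403.6] 11 [0.7926 0.4954 0.0738] [0.021 0.016 0.053] 0.0991
side heads [132.7 414.5] 10 [0.7744 0.5085 0.0687] [0.027 0.02  0.042] 0.0917
```

View pics/c1.png

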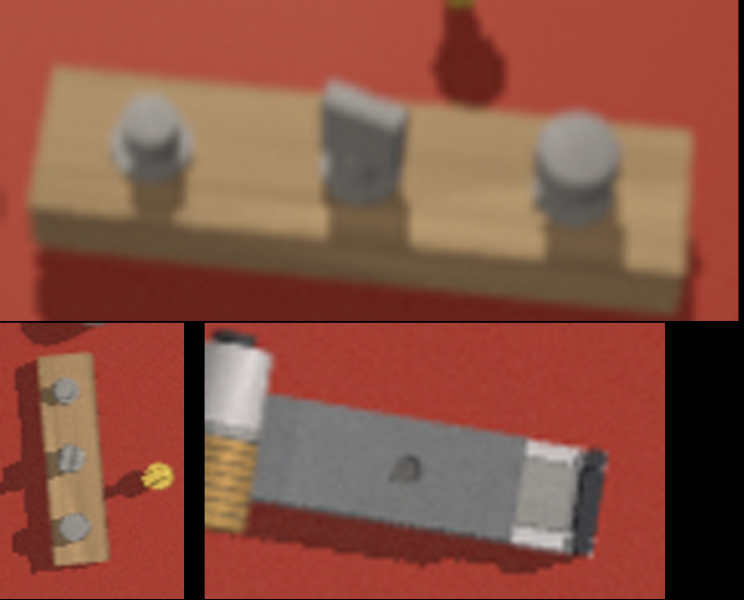

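The crop confirms it: the middle rack screw, side (301,300) and top (211,239), is steel with a flat wing. Its neighbours are the cap (left) and the round knob (right). The hole shows dark in the grey foot at about top (330,224). Next I'll measure the wing yaw, the hole and the rail direction.

```bash
cat > m.py <<'E'
from h import *
S=np.load('side0.npz');T=np.load('top0.npz')
def pca(q):
    c=q.mean(0); w,v=np.linalg.eigh(np.cov((q-c).T)); return c,np.degrees(np.arctan2(v[1,1],v[0,1]))%180,np.sqrt(w)
for n,I in(('top',T),('side',S)):
    P=cloud(n,I['d']); g=cv2.cvtColor(I['im'],cv2.COLOR_RGB2HSV)
    near=np.hypot(P[...,0]-.539,P[...,1]-.226)<.03
    q=P[near&(P[...,2]>.045)]; print(n,'wing',len(q),pca(q[:,:2]),'rect',cv2.minAreaRect(q[:,:2].astype(np.float32)))
    # colour-based: low saturation px near wing, on plane z=.064 (top)
    # foot
    s=(P[...,2]>.038)&(P[...,2]<.047)&(np.hypot(P[...,0]-.566,P[...,1]+.10)<.14)&(g[...,1]<60)
    k,l,st,_=cv2.connectedComponentsWithStats(s.astype(np.uint8)); i=1+st[1:,4].argmax()
    vu=np.argwhere(l==i); X=onz(n,vu[:,::-1],.0425); r=cv2.minAreaRect(X[:,:2].astype(np.float32)); print('foot',st[i],r,cv2.boxPoints(r).round(4).tolist(),np.median(P[l==i][:,2]))
    x,y=(331,224) if n=='top' else (310,177)
    gr=cv2.cvtColor(I['im'],cv2.COLOR_RGB2GRAY)[y-8:y+9,x-9:x+10]; print(gr)
E
python3 m.py
```

```text
top wing 36 (array([0.53890854, 0.22235258]), np.float64(171.14276350587116), array([0.00303361, 0.00764385])) rect ((0.5389564037322998, 0.223239004611969), (0.009815501980483532, 0.025633687153458595), 78.6847152709961)
foot [299 209  54  29 945] ((0.575356662273407, -0.10459598153829575), (0.1516922414302826, 0.05901579186320305), 78.69393157958984) [[0.5315999984741211, -0.17319999635219574], [0.5893999934196472, -0.18479999899864197], [0.6191999912261963, -0.035999998450279236], [0.5612999796867371, -0.024399999529123306]] 0.04225908604451001
[[122 119 120 119 118 120 120 120 120 118 118 118 122 121 121 119 121 121
  116]
 [120 122 121 122 122 123 117 117 119 119 119 120 119 120 118 115 118 118
  119]
 [122 121 119 120 120 118 120 119 118 118 118 117 118 117 119 118 117 120
  117]
 [120 122 123 123 123 120 121 118 120 119 118 118 121 120 120 119 119 119
  119]
 [122 123 124 123 122 121 121 113 116 120 120 119 119 117 120 119 120 121
  119]
 [119 120 120 120 122 114 102  89  76  96 115 121 120 123 119 121 119 121
  118]
 [121 120 120 118 119 106  96  94  90  74 109 117 122 120 11
[... 2065 characters left out ...]
  67  64  68  71  80 106 129 134 135 134 135
  135]
 [138 137 138 138 139 134 114  88  76  77  80  91 115 131 136 135 135 135
  136]
 [138 138 139 138 139 138 133 121 108 106 108 115 128 134 136 135 136 134
  136]
 [139 138 138 140 138 138 138 136 133 132 132 133 135 135 135 134 134 134
  134]
 [139 139 139 139 139 138 139 138 137 138 137 137 136 136 135 134 134 133
  134]
 [140 139 140 139 139 138 137 137 138 138 138 138 137 136 135 135 134 134
  135]
 [139 138 139 139 139 139 138 136 137 138 138 137 136 135 135 134 134 134
  132]
 [138 138 138 138 139 138 138 138 138 138 137 137 136 135 134 134 134 135
  128]
 [138 138 138 138 138 138 138 139 139 139 137 136 136 135 134 133 136 133
  116]]
```

```bash
cat > p.py <<'E'
from h import *
import sys
from scipy.spatial.transform import Rotation as Ro
def plan(goal,yaw=None):
    """shift (cm) in tool axes to TCP goal, and turn about tool z to bring tool y to yaw (deg, mod 180)"""
    o=ctrl.get_obs(); R=Ro.from_rotvec(o['tool_rot']).as_matrix(); y=np.degrees(np.arctan2(R[1,1],R[0,1]))
    print('t',round(o['t'],2),'tcp',o['tool_pos'].round(4),'y-dir',y.round(2),'zaxis',R[:,2].round(4),'q',o['q'].round(3),'F',o['contact_force'].round(2),'M',o['wrist_torque'].round(3),'op',round(o['opening'],4))
    if yaw is not None:
        a=-((yaw-y+90)%180-90); print('rz',np.radians(a).round(4)); R=R@Ro.from_euler('z',a,degrees=True).as_matrix()
    if goal is not None: print('shift cm',(100*R.T@(np.array(goal)-o['tool_pos'])).round(2))
    return o,R
E
python3 - <<'E'
from p import *
S=np.load('side0.npz');T=np.load('top0.npz'); L=[]
for n,I,x,y in(('top',T,331,224),('side',S,310,177)):
    g=cv2.cvtColor(I['im'],cv2.COLOR_RGB2GRAY).astype(float)[y-5:y+6,x-8:x+9]; bg=np.median(g); w=np.clip(bg-8-g,0,None)>0
    v,u=np.nonzero(w); c=(x-8+u.mean(),y-5+v.mean()); print(n,c,w.sum(),onz(n,[c],.0425))
# rail ends: project line along axis; footprints of rail top at z .028 -> long extents
ax=np.array([.1945,.981])
for n,I in(('top',T),('side',S)):
    P=cloud(n,I['d']); q=P[(P[...,2]>.010)&(P[...,2]<.05)]; d=q[:,:2]-[.5735,-.115]; s=d@ax; t=d@[.981,-.1945]
    s=s[(abs(t)<.025)&(abs(s)<.3)]; print(n,'along',s.min(),s.max())
plan([.539,.2253,.15],79.7)
E
```

```text
top (np.float64(329.1666666666667), np.float64(223.26666666666668)) 30 [[ 0.57389854 -0.11576369  0.0425    ]]
side (np.float64(309.90909090909093), np.float64(176.84848484848484)) 33 [[ 0.57459741 -0.11372681  0.0425    ]]
top along -0.2522196785975645 0.18573627716161786
side along -0.11461633210857909 0.1904888451694667
t 0.1 tcp [0.161  0.6034 0.2522] y-dir 75.06 zaxis [-7.0e-04 -1.7e-03 -1.0e+00] q [ 1.191  0.053  1.614 -0.     1.476 -0.119] F [ 0.3   0.43 -0.14] M [-0.045 -0.    -0.023] op 0.0856
rz -0.081
shift cm [-43.96 -30.42  10.26]
```

>>> jog_arm(
  deltas=[
    [0,0,-0.081,0,0,0,0.5],
    [0,0,0,-3.1,-2.1,0.5,0.5],
    [0,0,0,-3.1,-2.1,0.5,0.5],
    [0,0,0,-3.1,-2.1,0.5,0.5],
    [0,0,0,-3.1,-2.1,0.5,0.5],
    [0,0,0,-3.1,-2.1,0.5,0.5],
    [0,0,0,-3.1,-2.1,0.5,0.5],
    [0,0,0,-3.1,-2.1,0.5,0.5],
    [0,0,0,-3.1,-2.1,0.5,0.5],
    [0,0,0,-3.1,-2.1,0.5,0.5],
    [0,0,0,-3.1,-2.1,0.5,0.5],
    [0,0,0,-3.1,-2.1,0.5,0.5],
  ],
)

```text
t: 1.1
tool_pos: [0.4561, 0.3139, 0.1977]
tool_rot: [-0.282, -3.128, 0.0]
contact_force: [0.2, -0.2, -1.2]
opening: 0.0426
```

>>> jog_arm(
  deltas=[
    [0,0,0,-3.1,-2.1,1.5,0.5],
    [0,0,0,-3.1,-2.1,1.5,0.5],
    [0,0,0,-3.1,-2.1,1.5,0.5],
    [0,0,0,0,0,0,0.5],
    [0,0,0,0,0,0,0.5],
  ],
)

```text
t: 1.52
tool_pos: [0.5356, 0.2351, 0.1513]
tool_rot: [-0.287, -3.125, 0.002]
contact_force: [-0.1, 0.8, -0.9]
opening: 0.0427
```

```bash
python3 -c "
from p import *
plan([.539,.2253,.058],79.7)"
```

```text
t 1.52 tcp [0.5356 0.2351 0.1513] y-dir 79.5 zaxis [-3.6e-03 -9.0e-04 -1.0e+00] q [ 0.286  0.045  1.797  0.     1.304 -1.101] F [-0.06  0.78 -0.89] M [0.037 0.028 0.03 ] op 0.0427
rz -0.0034
shift cm [-0.54 -0.89  9.33]
```

>>> jog_arm(
  deltas=[
    [0,0,0,-0.54,-0.89,1.0,0.5],
    [0,0,0,0,0,1.5,0.5],
    [0,0,0,0,0,2.0,0.5],
    [0,0,0,0,0,1.0,0.5],
    [0,0,0,0,0,0,0.5],
    [0,0,0,0,0,0,0.5],
  ],
)

```text
t: 2.02
tool_pos: [0.5385, 0.2276, 0.0978]
tool_rot: [-0.28, -3.128, 0.001]
contact_force: [-0.1, -0.1, 0.4]
opening: 0.0424
```

```bash
python3 - <<'E'
from p import *
o,R=plan([.539,.2253,.058],79.7)
for n,(x,y) in(('side',(240,230)),('top',(165,190))):
    im,d=vision.get_image(n); cv2.imwrite(f'pics/{n}1.png',cv2.resize(im[y:y+100,x:x+120,::-1],None,fx=5,fy=5,interpolation=cv2.INTER_CUBIC))
E
```

```text
t 2.02 tcp [0.5385 0.2276 0.0978] y-dir 79.77 zaxis [-1.2e-03 -4.0e-04 -1.0e+00] q [ 0.273  0.104  1.831 -0.     1.208 -1.12 ] F [-0.06 -0.09  0.41] M [-0.065 -0.01   0.025] op 0.0424
rz 0.0012
shift cm [-0.09 -0.22  3.98]
```

View pics/side1.png

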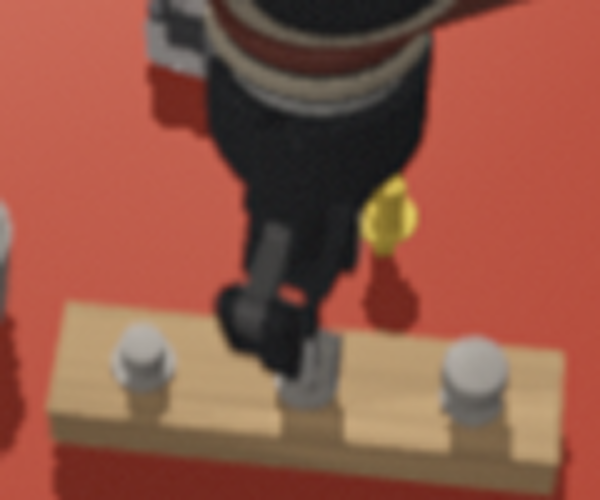

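The fingers straddle the wing in the middle of the rack (crop about (310,360)). The neighbours and the yellow look-alike are clear. I'll descend and close.

>>> jog_arm(
  deltas=[
    [0,0,0,-0.09,-0.2,1.5,0.5],
    [0,0,0,0,0,1.5,0.5],
    [0,0,0,0,0,0.9,0.5],
    [0,0,0,0,0,0,0.4],
    [0,0,0,0,0,0,0.2],
    [0,0,0,0,0,0,0.0],
    [0,0,0,0,0,0,0.0],
    [0,0,0,0,0,0,0.0],
    [0,0,0,0,0,0,0.0],
    [0,0,0,0,0,0,0.0],
  ],
  grip_force=40,
)

```text
t: 2.95
tool_pos: [0.5407, 0.2254, 0.0606]
tool_rot: [0.282, 3.127, 0.001]
contact_force: [-0.5, 1.1, 4.4]
opening: 0.0084
```

```bash
python3 -c "
from p import *
plan([.5742,-.1148,.058],78.8)"
```

```text
t 2.95 tcp [0.5407 0.2254 0.0606] y-dir 79.7 zaxis [ 2.e-03  7.e-04 -1.e+00] q [ 0.268  0.155  1.845  0.     1.139 -1.123] F [-0.45  1.11  4.43] M [ 0.092  0.049 -0.046] op 0.0084
rz 0.0157
shift cm [ -9.9  -32.73   0.24]
```

>>> jog_arm(
  deltas=[
    [0,0,0,0,0,-1.0,0],
    [0,0,0,0,0,-2.5,0],
    [0,0,0,0,0,-3.0,0],
    [0,0,0,0,0,-3.5,0],
    [0,0,0,-0.3,-2,-3.0,0],
    [0,0,0.016,-0.9,-3,0,0],
    [0,0,0,-0.9,-3,0,0],
    [0,0,0,-0.9,-3,0,0],
    [0,0,0,-0.9,-3,0,0],
    [0,0,0,-0.9,-3,0,0],
    [0,0,0,-0.9,-3,0,0],
    [0,0,0,-0.9,-3,0,0],
  ],
)

```text
t: 3.95
tool_pos: [0.56, -0.0148, 0.1895]
tool_rot: [-0.307, -3.126, 0.0]
contact_force: [0.0, 0.1, -0.2]
opening: 0.008
```

>>> jog_arm(
  deltas=[
    [0,0,0,-0.9,-3,0,0],
    [0,0,0,-0.9,-3,0,0],
    [0,0,0,-0.9,-2.5,0,0],
    [0,0,0,-0.6,-1.5,0,0],
    [0,0,0,0,0,0,0],
    [0,0,0,0,0,0,0],
    [0,0,0,0,0,0,0],
  ],
)

```text
t: 4.53
tool_pos: [0.5733, -0.1168, 0.1892]
tool_rot: [-0.306, -3.126, -0.001]
contact_force: [0.5, -0.1, 0.3]
opening: 0.0082
```

```bash
python3 - <<'E'
from p import *
o,R=plan([.5742,-.1148,.15],78.8)
for n in('side','top'):
    im,d=vision.get_image(n); np.savez(f'{n}2.npz',im=im,d=d)
    x,y=(230,80) if n=='side' else (270,170)
    cv2.imwrite(f'pics/{n}2.png',cv2.resize(im[y:y+140,x:x+150,::-1],None,fx=4,fy=4,interpolation=cv2.INTER_CUBIC))
print(proj('side',[o['tool_pos']+R[:,2]*a for a in(.003,.026,.0495)]))
E
```

```text
t 4.53 tcp [ 0.5733 -0.1168  0.1892] y-dir 78.82 zaxis [-7.e-04  9.e-04 -1.e+00] q [-3.280e-01  7.000e-03  1.769e+00  1.000e-03  1.367e+00 -1.704e+00] F [ 0.47 -0.07  0.3 ] M [-0.019 -0.063  0.008] op 0.0082
rz 0.0004
shift cm [-0.05  0.21  3.92]
[[312.67790414 129.43505091]
 [312.33517484 137.49763951]
 [311.9932209  145.48857382]]
```

View pics/side2.png

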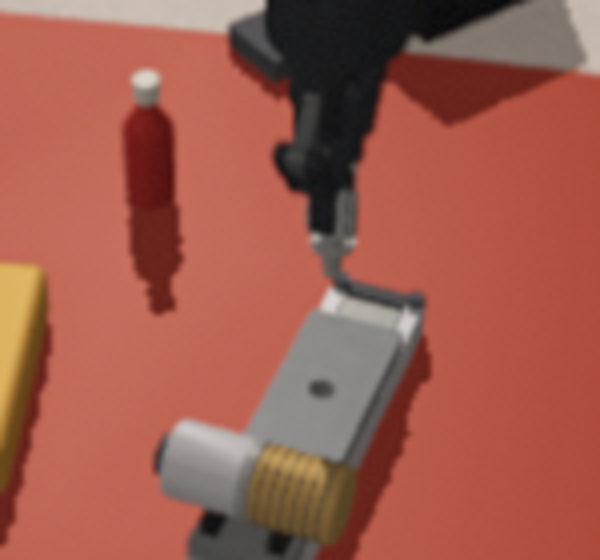

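The side crop shows the screw upright in the jaws: collar near crop (333,242), tip at (335,283). The hole is at crop (320,388). I'll measure the screw's offset along the wing from the TCP line.

```bash
python3 - <<'E'
from p import *
I=np.load('side2.npz'); im=I['im'].astype(int)
sat=im.max(2)-im.min(2); print(im[134:156,302:328,0]); print(sat[134:156,302:328])
o=ctrl.get_obs()
E
```

```text
[[192 192 193 187 144  75  31  27  27  26  23  42  79  93  87  86  93 143
  183 190 188 188 188 187 188 188]
 [191 192 193 186 144  74  30  23  26  24  24  43  82  94  85  87  96 146
  184 189 188 188 188 188 187 187]
 [192 192 192 186 145  76  28  23  23  23  24  49  87  92  81  85  96 147
  184 189 188 189 188 188 188 188]
 [191 192 192 188 159 104  65  45  32  26  25  51  91  91  79  83  96 149
  184 189 189 188 188 187 187 187]
 [192 191 192 191 180 154 132 109  73  52  48  66  92  93  85  86 110 162
  186 189 189 189 188 188 188 187]
 [192 192 192 192 191 181 169 153 112  86  83  87  93  96 103 112 142 178
  189 189 188 189 189 188 188 188]
 [193 192 192 192 191 179 150 131 107  95  90  88  85  98 128 141 166 187
  190 189 189 189 188 188 189 188]
 [192 192 191 192 189 170 128 104  97  94  92  87  84  92 113 124 154 184
  190 189 188 189 188 188 189 188]
 [192 192 192 191 191 179 144 110  97  95  95  93  90  90  96 117 159 185
  189 189 188 189 188 188 188 188]
 [192 192 192 192 192 188 167 140 111  96  95  93  90  97 119 148 179 189
  189 189 189 188 188 188 188 188]
 [192 192 
[... 2997 characters left out ...]
35  79  99
  102 108 107 109 109 109 109 109]
 [107 108 107 107 108 108 109 108 109 107  94  48   4   2   1  13  37  52
   65  84  92  99 103 106 109 109]
 [107 107 108 107 108 108 107 108 110 103  80  43   7   1   1   1   4   8
   19  34  41  52  67  83  92  98]
 [107 107 107 108 107 108 109 109 108  79  37  16   6   4   2   1   2   2
    2   3   5   8  19  35  41  52]
 [108 108 108 107 108 107 108 110  98  53  18   9   8   7   6   3   0   2
    1   2   2   2   2   3   5   9]
 [108 108 108 107 108 109 109 108  77  30  11   9   8   8  10   9   8   6
    4   1   1   1   2   2   2   2]
 [107 108 109 107 109 109 110  98  53  17   8   8   9  11  12  12  13  10
   10  10   8   7   5   2   2   2]]
```

>>> jog_arm(
  deltas=[
    [0,0,0,-0.17,0.22,1.5,0],
    [0,0,0,0,0,2.5,0],
    [0,0,0,0,0,2.0,0],
    [0,0,0,0,0,1.5,0],
    [0,0,0,0,0,1.0,0],
    [0,0,0,0,0,0.3,0],
    [0,0,0,0,0,0,0],
    [0,0,0,0,0,0,0],
    [0,0,0,0,0,0,0],
  ],
)

```text
t: 5.38
tool_pos: [0.5767, -0.1161, 0.1029]
tool_rot: [0.306, 3.124, -0.001]
contact_force: [0.9, -0.3, -0.1]
opening: 0.008
```

```bash
python3 - <<'E'
from p import *
o,R=plan([.5754,-.1148,.088],78.8)
im,d=vision.get_image('side'); x,y=260,110
cv2.imwrite('pics/side3.png',cv2.resize(im[y:y+100,x:x+100,::-1],None,fx=6,fy=6,interpolation=cv2.INTER_CUBIC))
E
```

```text
t 5.38 tcp [ 0.5767 -0.1161  0.1029] y-dir 78.8 zaxis [ 2.5e-03 -8.0e-04 -1.0e+00] q [-0.325  0.104  1.822  0.     1.213 -1.7  ] F [ 0.89 -0.27 -0.13] M [-0.004 -0.007 -0.019] op 0.008
rz -0.0
shift cm [0.15 0.1  1.49]
```

View pics/side3.png

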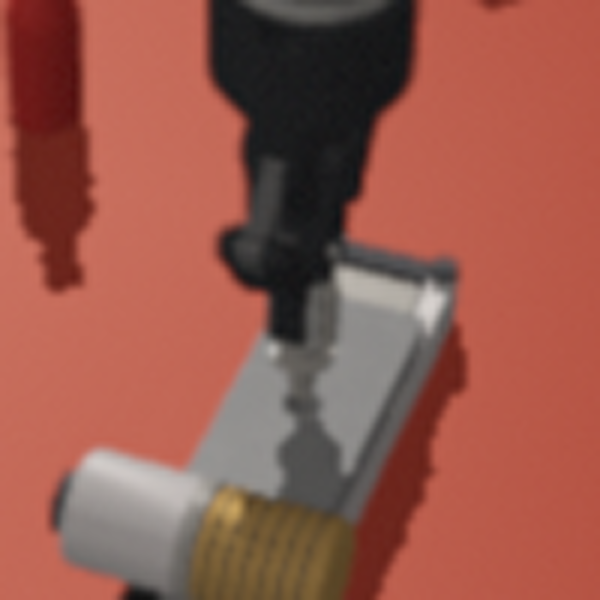

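The tip is right above the hole, at crop (300,395–405). I'll go down gently until it rests on the nut bar.

>>> jog_arm(
  deltas=[
    [0,0,0,0.1,0.1,0.4,0],
    [0,0,0,0,0,0.4,0],
    [0,0,0,0,0,0.3,0],
    [0,0,0,0,0,0.2,0],
    [0,0,0,0,0,0,0],
    [0,0,0,0,0,0,0],
  ],
)

```text
t: 5.93
tool_pos: [0.5747, -0.1147, 0.0879]
tool_rot: [-0.307, -3.126, -0.0]
contact_force: [-0.3, -0.2, -0.5]
opening: 0.008
```

>>> jog_arm(
  deltas=[
    [0,0,0,0,0,0.2,0],
    [0,0,0,0,0,0.1,0],
    [0,0,0,0,0,0.1,0],
    [0,0,0,0,0,0,0],
    [0,0,0,0,0,0,0],
    [0,0,0,0,0,0,0],
  ],
)

```text
t: 6.43
tool_pos: [0.5754, -0.1149, 0.0859]
tool_rot: [0.307, 3.126, -0.0]
contact_force: [-1.5, 1.1, 6.3]
opening: 0.008
```

```bash
python3 - <<'E'
from p import *
o,R=plan([.5754,-.1148,.086],78.8)
E
```

```text
t 6.43 tcp [ 0.5754 -0.1149  0.0859] y-dir 78.79 zaxis [ 6.e-04 -3.e-04 -1.e+00] q [-0.324  0.124  1.832 -0.     1.185 -1.699] F [-1.48  1.1   6.27] M [0.148 0.579 0.014] op 0.008
rz -0.0002
shift cm [-0.    0.01 -0.01]
```

>>> jog_arm(
  deltas=[
    [0,0,0,0,0.15,0,0],
    [0,0,0,0,0.15,0,0],
    [0,0,0,0,0.15,0,0],
    [0,0,0,0,0.15,0,0],
    [0,0,0,0,0.15,0,0],
    [0,0,0,0,0.15,0,0],
    [0,0,0,0,0.15,0,0],
    [0,0,0,0,0.15,0,0],
  ],
)

```text
t: 7.1
tool_pos: [0.578, -0.1049, 0.0859]
tool_rot: [0.306, 3.125, -0.006]
contact_force: [-2.9, -5.5, 5.7]
opening: 0.0082
```

```bash
python3 - <<'E'
from p import *
o,R=plan([.5754,-.1148,.086],78.8)
E
```

```text
t 7.1 tcp [ 0.578  -0.1049  0.0859] y-dir 78.8 zaxis [ 0.0015 -0.0043 -1.    ] q [-0.305  0.124  1.832 -0.004  1.183 -1.678] F [-2.88 -5.53  5.72] M [-1.148  0.535 -0.01 ] op 0.0082
rz -0.0
shift cm [ 0.06 -1.02 -0.  ]
```

>>> jog_arm(
  deltas=[
    [0,0,0,0,0.14,0,0],
    [0,0,0,0,0.14,0,0],
    [0,0,0,0,0.14,0,0],
    [0,0,0,0,0.14,0,0],
    [0,0,0,0,0.14,0,0],
    [0,0,0,0,0.14,0,0],
  ],
)

```text
t: 7.6
tool_pos: [0.5796, -0.0965, 0.0859]
tool_rot: [0.307, 3.125, -0.006]
contact_force: [-2.3, -5.1, 5.3]
opening: 0.008
```

>>> jog_arm(
  deltas=[
    [0,0,0,0,0.12,0,0],
    [0,0,0,0,0.12,0,0],
    [0,0,0,0,0.12,0,0],
    [0,0,0,0,0.12,0,0],
  ],
)

```text
t: 7.93
tool_pos: [0.58, -0.0901, 0.0843]
tool_rot: [0.308, 3.126, 0.0]
contact_force: [0.9, -2.6, 0.4]
opening: 0.0083
```

>>> jog_arm(
  deltas=[
    [0,0,0,0,0.12,0,0],
    [0,0,0,0,0.12,0,0],
    [0,0,0,0,0.12,0,0],
  ],
)

```text
t: 8.18
tool_pos: [0.5804, -0.0879, 0.0841]
tool_rot: [-0.306, -3.127, 0.006]
contact_force: [0.2, -9.6, 0.4]
opening: 0.0082
```

```bash
python3 - <<'E'
from p import *
o,R=plan([.5754,-.1148,.086],78.8)
E
```

```text
t 8.18 tcp [ 0.5804 -0.0879  0.0841] y-dir 78.83 zaxis [-4.0e-04 -3.9e-03 -1.0e+00] q [-0.275  0.127  1.832 -0.004  1.182 -1.65 ] F [ 0.23 -9.59  0.43] M [-1.91   0.163 -0.011] op 0.0082
rz 0.0006
shift cm [-0.04 -2.74 -0.18]
```

The tip dropped about 1.8 mm at y ≈ -0.089 and is now against the socket's far side (9.6 N). I'll back off about 3 mm and lower gently.

>>> jog_arm(
  deltas=[
    [0,0,0,0,-0.15,0,0],
    [0,0,0,0,-0.15,0,0],
    [0,0,0,0,0,0.1,0],
    [0,0,0,0,0,0.1,0],
    [0,0,0,0,0,0,0],
  ],
)

```text
t: 8.6
tool_pos: [0.5798, -0.0895, 0.0822]
tool_rot: [-0.307, -3.126, 0.0]
contact_force: [0.4, -2.9, 1.8]
opening: 0.0086
```

```bash
python3 - <<'E'
from p import *
o,R=plan([.5754,-.1148,.086],78.8)
E
```

```text
t 8.6 tcp [ 0.5798 -0.0895  0.0822] y-dir 78.79 zaxis [-4.e-04 -2.e-04 -1.e+00] q [-0.28   0.129  1.833 -0.     1.18  -1.655] F [ 0.37 -2.89  1.81] M [-0.468  0.129  0.02 ] op 0.0086
rz -0.0001
shift cm [-0.06 -2.57 -0.38]
```

>>> jog_arm(
  deltas=[
    [0,0,0,0,-0.06,0.1,0],
    [0,0,0,0,0,0.1,0],
    [0,0,0,0,0,0.1,0],
    [0,0,0,0,0,0,0],
  ],
)

```text
t: 8.93
tool_pos: [0.5797, -0.09, 0.0789]
tool_rot: [-0.307, -3.126, -0.0]
contact_force: [0.7, -2.3, 0.2]
opening: 0.0079
```

```bash
python3 - <<'E'
from p import *
o,R=plan([.5754,-.1148,.086],78.8)
E
```

```text
t 8.93 tcp [ 0.5797 -0.09    0.0789] y-dir 78.78 zaxis [-1.e-04  0.e+00 -1.e+00] q [-0.281  0.133  1.835 -0.     1.174 -1.656] F [ 0.66 -2.32  0.2 ] M [-0.474 -0.111  0.031] op 0.0079
rz -0.0003
shift cm [-0.06 -2.51 -0.71]
```

Nearly home. Now for the last ~2 mm onto the collar.

>>> jog_arm(
  deltas=[
    [0,0,0,0,-0.03,0.1,0],
    [0,0,0,0,0,0.1,0],
    [0,0,0,0,0,0.1,0],
    [0,0,0,0,0,0.05,0],
    [0,0,0,0,0,0,0],
    [0,0,0,0,0,0,0],
  ],
)

```text
t: 9.43
tool_pos: [0.5798, -0.0902, 0.077]
tool_rot: [-0.307, -3.126, -0.001]
contact_force: [-5.0, 0.3, 7.7]
opening: 0.0081
```

```bash
python3 - <<'E'
from p import *
o,R=plan([.5754,-.1148,.086],78.8)
E
```

```text
t 9.43 tcp [ 0.5798 -0.0902  0.077 ] y-dir 78.78 zaxis [-7.e-04  5.e-04 -1.e+00] q [-0.281  0.136  1.835  0.     1.171 -1.656] F [-5.02  0.34  7.71] M [-0.02   0.624 -0.037] op 0.0081
rz -0.0003
shift cm [-0.05 -2.5  -0.9 ]
```

The screw is home: z 0.0770 against the predicted 0.0769, and the collar is carrying load. I'll ease the pressure and turn clockwise (+tool z).

>>> jog_arm(
  deltas=[
    [0,0,0,0,0,-0.1,0],
    [0,0,0.1,0,0,0,0],
    [0,0,0.1,0,0,0,0],
    [0,0,0.1,0,0,0,0],
    [0,0,0.1,0,0,0,0],
    [0,0,0.1,0,0,0,0],
    [0,0,0.1,0,0,0,0],
    [0,0,0,0,0,0,0],
  ],
  grip_force=60,
)

```text
t: 10.1
tool_pos: [0.5797, -0.0916, 0.0771]
tool_rot: [1.221, 2.894, -0.004]
contact_force: [-1.7, -4.8, 4.0]
opening: 0.0079
```

```bash
python3 - <<'E'
from p import *
o,R=plan([.5798,-.0902,.077],78.8-90)
E
```

```text
t 10.1 tcp [ 0.5797 -0.0916  0.0771] y-dir 44.24 zaxis [-3.0e-04 -2.8e-03 -1.0e+00] q [-0.282  0.136  1.835 -0.003  1.17  -1.053] F [-1.71 -4.82  3.99] M [-1.021  0.333  0.069] op 0.0079
rz 0.9676
shift cm [ 0.14 -0.01  0.01]
```

>>> jog_arm(
  deltas=[
    [0,0,0.1,-0.07,-0.07,0,0],
    [0,0,0.1,0,0,0,0],
    [0,0,0.1,0,0,0,0],
    [0,0,0.1,0,0,0,0],
    [0,0,0.1,0,0,0,0],
    [0,0,0.1,0,0,0,0],
    [0,0,0.1,0,0,0,0],
    [0,0,0.1,0,0,0,0],
    [0,0,0.1,0,0,0,0],
    [0,0,0,0,0,0,0],
    [0,0,0,0,0,0,0],
  ],
)

```text
t: 11.02
tool_pos: [0.5784, -0.0922, 0.0771]
tool_rot: [-2.354, -2.078, 0.006]
contact_force: [-6.2, -4.1, 6.6]
opening: 0.008
```

```bash
python3 - <<'E'
from p import *
o,R=plan([.5798,-.0902,.077],78.8-90)
E
```

```text
t 11.02 tcp [ 0.5784 -0.0922  0.0771] y-dir -7.15 zaxis [-0.004  -0.0016 -1.    ] q [-0.284  0.136  1.836 -0.003  1.174 -0.158] F [-6.2  -4.1   6.64] M [-0.72   1.145  0.035] op 0.008
rz 0.0708
shift cm [0.22 0.1  0.01]
```

>>> jog_arm(
  deltas=[
    [0,0,0,-0.1,-0.12,-0.1,0],
    [0,0,0,0,0,0,0],
    [0,0,0,0,0,0,0.2],
    [0,0,0,0,0,0,0.4],
    [0,0,0,0,0,0,0.4],
    [0,0,0,0,0,0,0.4],
    [0,0,0,0,0,0,0.4],
    [0,0,0,0,0,-0.5,0.4],
    [0,0,0,0,0,-1.5,0.4],
    [0,0,0,0,0,-3,0.4],
    [0,0,0,0,0,-3.5,0.4],
    [0,0,0,0,0,-3.5,0.4],
  ],
)

```text
t: 12.02
tool_pos: [0.5778, -0.0919, 0.1987]
tool_rot: [-2.355, -2.077, 0.001]
contact_force: [0.5, -0.1, 0.7]
opening: 0.0341
```

>>> jog_arm(
  deltas=[
    [0,0,0,3,-2,-2,0.4],
    [0,0,0,3,-2,0,0.4],
    [0,0,0,3,-2,0,0.4],
    [0,0,0,3,-2,0,0.4],
    [0,0,0,3,-2,0,0.4],
    [0,0,0,3,-2,0,0.4],
    [0,0,0,3,-1,0,0.4],
    [0,0,0,0,0,0,0.4],
    [0,0,0,0,0,0,0.4],
  ],
)

```text
t: 12.77
tool_pos: [0.4752, 0.1336, 0.2183]
tool_rot: [2.352, 2.082, 0.001]
contact_force: [0.0, 0.7, 0.1]
opening: 0.0343
```

```bash
python3 - <<'E'
from p import *
plan(None)
V=[]
for n,(x,y) in(('side',(250,130)),('top',(265,180))):
    im,d=vision.get_image(n); V.append(cv2.resize(im[y:y+80,x:x+100,::-1],(400,320),interpolation=cv2.INTER_CUBIC))
    P=cloud(n,d); s=(P[...,2]>.048)&(P[...,2]<.1)&(np.hypot(P[...,0]-.5795,P[...,1]+.091)<.03); q=P[s]
    print(n,len(q),q.mean(0),cv2.minAreaRect(q[:,:2].astype(np.float32)),np.percentile(q[:,2],[50,90,99]))
cv2.imwrite('pics/end.png',np.hstack(V))
E
```

```text
t 12.77 tcp [0.4752 0.1336 0.2183] y-dir -6.97 zaxis [ 9.e-04 -1.e-04 -1.e+00] q [ 0.123 -0.247  1.95  -0.     1.437  0.245] F [0.04 0.68 0.08] M [-0.027  0.005 -0.016] op 0.0343
side 84 [ 0.57828922 -0.08473859  0.06958854] ((0.5762861371040344, -0.08852043002843857), (0.025812914595007896, 0.014640694484114647), 85.2415771484375) [0.07172249 0.08076945 0.0829192 ]
top 49 [ 0.57721694 -0.09105285  0.07098972] ((0.5762046575546265, -0.09710604697465897), (0.03484867885708809, 0.02694033645093441), 42.873111724853516) [0.07781869 0.0830448  0.08375111]
```

View pics/end.png

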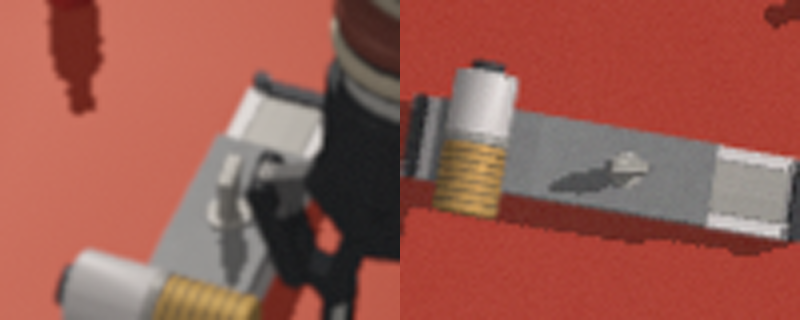

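The last picture shows the screw standing in the foot, side crop (230,190) and top crop (628,165). Its collar is flat and its wing lies along the rail. Wing top is about 0.081–0.083 m where home is 0.0805, and the wing yaw is about 85°, so it has turned a quarter. I'm handing it in.

```bash
python3 -c "
from station import ctrl
print(ctrl.finish_job())"
```

```text
the job is handed in; nothing more can be done
None
```

The job is done and handed in at about 13 s of arm time. `finish_job` gave no verdict.

**What I did:** I took the middle steel wing screw from the rack and lowered it through the bracket hole until it touched the nut bar with about 6 N. I then slid the bracket about 26 mm along +y until the tip dropped into the socket. I lowered the screw home, turned it about 86° clockwise, let go and backed the arm away.

**Last checks:**
- **Seated:** the TCP came to z = 0.0770 m with the screw down, against 0.0769 m predicted for the collar flat on the bracket.
- **Picture:** after release the wing lies along the rail at about 85° and stands upright. Its top measures about 0.081–0.083 m, where 0.0805 m would be fully home. The cameras also read the wing 3–5 mm high in the rack, so this agrees.
- **Lock:** I could not read it directly. Allowing for the 0.2 rad of play, it should be at about 1.3 rad, above the 0.9 needed.
- **Forces:** the largest force reported was about 10 N, sideways against the socket wall while feeling for it.
- **Disagreement:** in the final top view, the rectangle fitted to the wing took in stray points (35 × 27 mm at 43°). The yaw above therefore comes from the side view.

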